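Run the bench magnifier out to its outer button stop

TASK

The magnifier on the goldsmith's bench is to reach farther out over the work: press the red spring button flush with the outer tube, slide that tube (with the lens) outward, away from the post, until the button pops out fully in the tube's other hole and locks it there, then let go. Go gently once the button snaps in - do not jam the tube against it - keep off the lens, and leave the things around the stand where they are.

Things in the scene. Friction and masses are not known exactly. Their poses are not given: they have to be found in the camera images.
- stand: fixed magnifier stand: round blue foot 140 mm across, 20 mm high, steel post, and a fixed dark inner tube (22 mm square) running level from the post along the stand's +x, its axis 130 mm above the bench. Origin: centre of the foot's underside, on the bench; z up, x along the tube from post towards lens (outward), y across the tube; the red button is on the -y side
- tube_grip (a point): point on the axis of the sliding outer tube, 130 mm above the bench, in the middle of the tube's first hole, where the button sits at the start (180 mm from the post along the stand's x). Moves with the tube; axes as the stand's. The tube reaches from 122 mm behind this point (towards the post) to 75 mm ahead of it, then come a black end cap and the lens
- tube: the outer tube, aluminium, 30 mm square, 197 mm long, wall 3 mm; origin and axes as tube_grip. It only slides along the stand's x, 92 mm outward at most, friction 2.5 N. Second hole: nearer the post, between two brass strips on the -y side; hand-fitted, so 50 to 80 mm from the first (not measured). Holes 16.5 mm square. A finger held on the first hole rides along with the tube, off the button
- button_tip (a point): centre of the end face of the red spring button, which stands out of the tube's hole towards the stand's -y, 180 mm from the post, 130 mm high. It moves only along the stand's y: 21 mm from the tube's axis when popped out (6 mm proud of the tube), 15 mm when flush with the tube's side, 12 mm when under the tube's wall. Spring about 1.3 N out, 2.6 N flush, 3.3 N under the wall
- button: the button: a 14 mm pin in the fixed inner tube, bevelled tip (end face 7 mm, bevel 4 mm deep); origin 21 mm inward of its end face. Out, it locks the tube (1 mm play). Pressed flush, its bevel lets the tube ride over it under a push of 5 to 10 N; then the wall keeps it down and the tube slides easily until a hole comes over it. The tube's other side is a plain wall
- lens: magnifying lens in a black round rim, 116 mm across, 12 mm thick, fixed to the far end of the sliding tube at the same height, origin at its centre, 157 mm ahead of tube_grip; not to be touched
- block: light wooden work block 80 x 60 x 40 mm with a small brass disc and a copper piece on it, standing under or near the lens; origin at the centre of its underside; leave alone
- bottle: amber glass bottle, 50 mm across, 100 mm high, standing; origin at the centre of its underside; leave alone
- mallet: hammer lying on the bench, 200 mm long; leave alone
- cup: open copper cup, 64 mm across, 70 mm high, standing; origin at the centre of its underside; leave alone

How it is judged:
By the outcome, as a careful person would: the job done as asked, in the order asked, and still so for the second after the job is handed in, with the robot touching nothing.
It also fails if it takes over 40 s, if anything falls off the work surface, if the arm or the gripper's body presses on something with over 40 N, if the wrist force passes 120 N, or if a joint passes its speed limit or range.

ROBOT

A 7-joint arm with a two-finger parallel gripper is mounted at the origin on the work surface. World frame = base frame: x ahead of the robot, y to its left, z up, the work surface at z = 0. Lengths are in mm, angles in rad, forces in N, time in s.
With the tool pointing down it reaches from about 375 to 925 mm from the base axis. Payload 3.1 kg.
Tool frame: the origin (TCP) lies midway between the tips of the shut fingers; the grasp point (between the pads) lies 19 mm behind it (r.hold_point_z is the z of the grasp point in the tool frame, in mm); z points along the fingers, y is the direction in which the jaws open and shut (so a half turn about z gives the same grasp; the last joint's range is limited). The gripper opens to 85 mm and grips with 20 to 120 N. Pads are 22 mm wide; open, the fingers measure 114 mm over their backs; the gripper's body (76 mm by 85 mm) begins 54 mm behind the grasp point. The pads swing forward as they close: fully open they stand 13 mm farther back than shut.
Start: joints at [-1.346, 0.383, 0.044, 1.598, -0.018, 1.161, -0.05], TCP at [206.172, 616.438, 192.269] pointing down, gripper open.
Joint ranges: [-2.61, 2.61], [-0.41, 2.15], [-1.48, 1.57], [0, 2.5], [-1.57, 4.71], [0.05, 1.97], [-2.85, 2.85]. Speed limits (rad/s): [2.79, 2.79, 3.14, 3.14, 3.14, 3.14, 3.14].

INTERFACE

Orientations are given as a rotation vector (axis times angle).
In Python, from station import observe, snapshot, workorder, r gives the robot as it stands.
- The arm moves only by the tool arm_command, never from a script. Its argument "moves" is a list that holds one entry, the list of rows, each a list of 6 numbers: the shift along the world's x, y, z in cm, then the turn, a rotation vector about the world's x, y, z in degrees. In form: [[[x, y, z, wx, wy, wz], ...]]. A call has 1 to 10 rows; each row is the pose to reach, as a shift and turn from the pose commanded when the call began; what a row does not reach only later rows make up. A row lasts 1/10 s, in which the tool goes at most 50 mm and 8.59 degrees, less where a joint would pass 70% of its speed; a pose out of reach is approached as far as the arm can. A call with a gripper value outside its range is refused whole. "fingers" is the finger opening in cm, from 0 to 8.54, set as the call begins (left out, the last holds). The fingers move at their own pace and stop on an object; the grip force is fixed at half the most. Time passes only in rows, so rows that repeat a pose let the fingers close. It gives the time, the measured TCP pose, the force and the opening at its end, in the units of the state.
- observe(): the state, without advancing time (a new reading comes with each control period).
- snapshot(name): name is "scene" or "top" or "wrist"; returns a dict with "frame" (400x640x3 uint8, blue, green, red), "fx", "fy", "cx", "cy" (pixels), "rvec" (rotation vector, rad) and "tvec" (3), from world to camera coordinates, as OpenCV has them; the wrist camera has in their place "T_tool_cam" (4x4, takes a point from camera to tool coordinates, whose origin is the TCP and whose axes are the flange's). Camera axes: x right, y down, z forward; pixel columns grow to the right and rows downward; lengths in mm; the calibration is good to about 2 mm. The wrist camera is an equidistant fisheye: a pixel r from the principal point sees the ray r / f radians off the axis. A picture is of the moment at which its call begins: read the wrist's pose just before it. There is no depth.
- workorder.job_done(): hands the job in, once; it reports no verdict.
The state is a dict: "time": time; "qpos": joint angles; "qd": joint speeds; "effort": joint torques, N m; "eef_pos": TCP position; "tcp_rot": TCP orientation; "force": force on the tool from outside, world axes, zero at the start; "ft_torque": the same for the moment, N m; "gripper_width": finger opening in mm.
Only numpy, scipy, OpenCV 4.12 (cv2) and the standard library are available. Lean on these libraries where they do the work, as an engineer would, in place of code of your own. Each camera call takes 0.05 s, during which the arm holds its last target. There are 200 camera calls.

## Working session

There is one attempt and no reset: what is moved stays moved. The work goes in short steps, Python scripts to look and compute and a tool call to move; the robot and the scene stay as the last step left them, time stands still between calls to the robot, and variables do not carry over. Pictures are saved under pics/ and viewed, about 8 in all and at most 12, crops included, and the job is handed in when it is done.

Besides the shell and the picture viewer there is one more tool, called after "Emit:" by a JSON object that holds its "op" and its "data", one argument or row to a line. arm_command: Moves the arm, as the interface text tells. Its arguments: {"type":"object","properties":{"moves":{"type":"array"},"fingers":{"type":"number"}},"required":["moves"]}

```bash
mkdir -p pics; ls; python3 - <<'E'
from station import observe, snapshot, r
import cv2
for n in("scene","top"):
    s=snapshot(n); cv2.imwrite(f"pics/{n}0.png",s["frame"]); print({k:v for k,v in s.items() if k!="frame"})
print(observe(), r.hold_point_z)
E
```

```text
pics
{'fx': 449.22510333526947, 'fy': 449.22510333526947, 'cx': 318.98387376700646, 'cy': 198.82530331138187, 'rvec': array([ 1.05080294,  2.5995573 , -0.78538415]), 'tvec': array([ 451.89394927, -233.6940141 , 1272.17911381])}
{'fx': 513.1712405652004, 'fy': 513.1712405652004, 'cx': 314.32978500192706, 'cy': 192.75262251244408, 'rvec': array([ 2.02150418, -2.18213746,  0.24392167]), 'tvec': array([ -34.58387887,  588.52873043, 1241.96596984])}
{'time': 0.1, 'qpos': array([-1.34579628,  0.38374965,  0.04383841,  1.59943771, -0.01791569,
        1.16121074, -0.04991086]), 'qd': array([-0.00147548, -0.00146254,  0.00015211, -0.00420255,  0.00045717,
       -0.00019035,  0.00056012]), 'effort': array([ 2.59927445e-03, -4.34733117e+01,  1.02918640e+00, -2.50454503e+01,
        1.08281450e-02,  5.47379401e-03, -1.07054547e-05]), 'eef_pos': array([205.89256694, 615.51481713, 191.00561683]), 'tcp_rot': array([-0.50471562, -3.10050274,  0.00376515]), 'force': array([ 0.30656779, -0.02522426, -0.04822561]), 'ft_torque': array([ 0.00722581, -0.00212079, -0.00921122]), 'gripper_width': 85.4541952616921} -18.700000000000003
```

View pics/scene0.png

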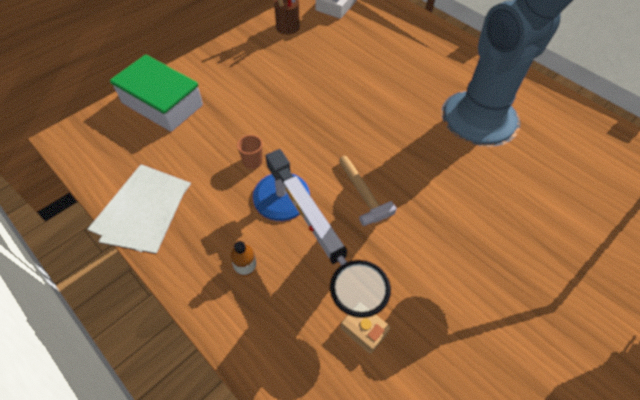

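View pics/top0.png

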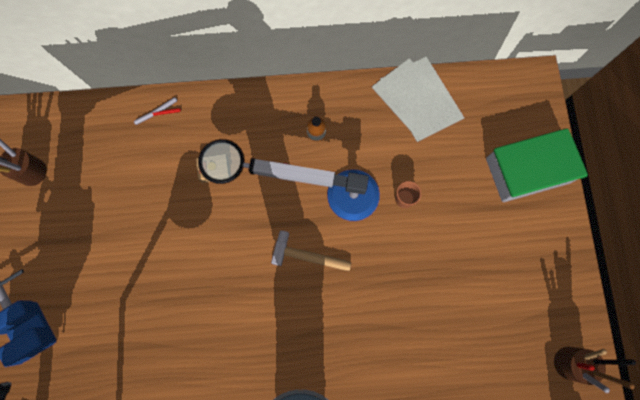

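The scene view shows the blue foot at (281,197), the tube running to the lens at (360,289), and the red button at (311,228) on the side away from the robot. The top view shows the foot at (353,195), the lens at (221,161) and the bottle at (316,127). Next I'll fit the stand pose.

```bash
cat > h.py <<'E'
import numpy as np, cv2
from scipy.spatial.transform import Rotation as R
from station import observe, snapshot, r
def K(s): return np.array([[s["fx"],0,s["cx"]],[0,s["fy"],s["cy"]],[0,0,1.]])
def proj(s,P): return cv2.projectPoints(np.atleast_2d(np.array(P,float)),np.array(s["rvec"]),np.array(s["tvec"]),K(s),None)[0][:,0]
def back(s,uv,z):
    Rm=cv2.Rodrigues(np.array(s["rvec"]))[0]; c=-Rm.T@s["tvec"]; d=Rm.T@np.linalg.inv(K(s))@[*uv,1]
    return c+d*(z-c[2])/d[2]
E
python3 - <<'E'
from h import *
for n,pts in(("scene",dict(foot=(281,196,20),lens=(360,289,130),btn=(311,228,130),capend=(338,254,130),cup=(251,140,70),bottle=(239,246,100),block=(366,326,40))),
 ("top",dict(foot=(353,195,20),lens=(221,161,130),cup=(407,194,70),bottle=(317,122,100),block=(218,163,40)))):
    s=snapshot(n); print(n,proj(s,[[0,0,0],[500,0,0],[0,500,0],[206,616,192]]).round().tolist())
    Rm=cv2.Rodrigues(s["rvec"])[0]; print("cam",(-Rm.T@s["tvec"]).round())
    for k,(u,v,z) in pts.items(): print(k,back(s,(u,v),z).round(1))
    f=s["frame"]; x0,y0,x1,y1=(220,120,420,360) if n=="scene" else (180,90,440,240)
    c=cv2.resize(f[y0:y1,x0:x1],None,fx=2.4 if n=="scene" else 3,fy=2.4 if n=="scene" else 3,interpolation=cv2.INTER_CUBIC); cv2.imwrite(f"pics/{n}crop.png",c)
cv2.imwrite("pics/wrist0.png",snapshot("wrist")["frame"]); print(snapshot("wrist")["T_tool_cam"])
E
python3 - <<'E'
import cv2,numpy as np
a=cv2.imread("pics/scenecrop.png");b=cv2.imread("pics/wrist0.png")
b=cv2.resize(b,None,fx=.5,fy=.5)
o=np.zeros((576,800,3),np.uint8);o[:a.shape[0],:480]=a;o[:200,480:]=b;cv2.imwrite("pics/combo0.png",o)
E
```

```text
scene [[479.0, 116.0], [358.0, 221.0], [653.0, 226.0], [738.0, 282.0]]
cam [961. 325. 921.]
foot [ 592.8 -171.1   20. ]
lens [670.8 149.3 130. ]
btn [646.   -9.5 130. ]
capend [648.4  69.7 130. ]
cup [ 555.1 -322.    70. ]
bottle [770.  -93.6 100. ]
block [686.4 190.8  40. ]
top [[300.0, 436.0], [287.0, 232.0], [93.0, 453.0], [2.0, 376.0]]
cam [ 291.  -63. 1342.]
foot [ 581.1 -181.4   20. ]
lens [667.3 144.4 130. ]
cup [ 562.1 -313.9   70. ]
bottle [761.8 -99.9 100. ]
block [690.3 167.9  40. ]
[[ 9.94707496e-04 -9.61853351e-01 -2.73563778e-01  7.02191932e+01]
 [ 9.99999409e-01  1.07655181e-03 -1.49062346e-04  3.24440076e-01]
 [ 4.37881698e-04 -2.73563468e-01  9.61853854e-01 -1.81560496e+02]
 [ 0.00000000e+00  0.00000000e+00  0.00000000e+00  1.00000000e+00]]
```

View pics/combo0.png

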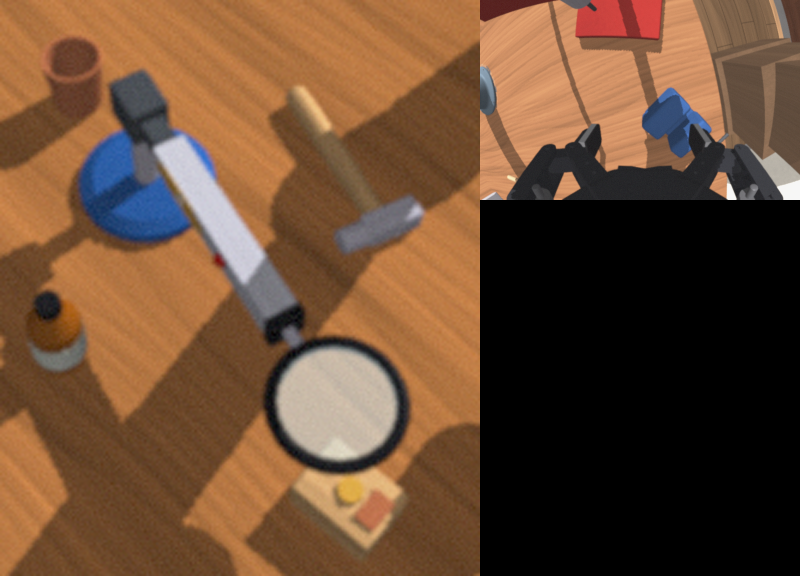

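View pics/topcrop.png

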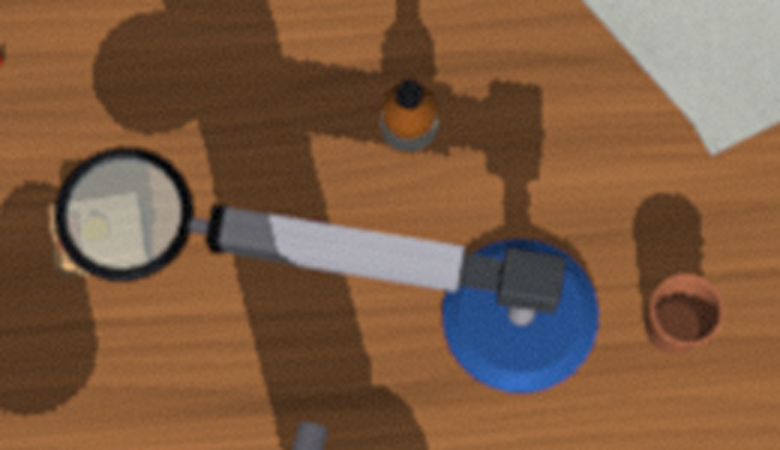

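The crops show the tube's top face from (467,247)/(459,291) to the cap at (224,207)/(218,250) in the top crop. The button is at (218,259) in the scene crop, with brass strips on that side at about (170-205,180-215). Next I'll fit the stand pose.

```bash
cat > fit.py <<'E'
from h import *
from scipy.optimize import least_squares
S={n:snapshot(n) for n in("scene","top")}
def blue(f):
    h=cv2.cvtColor(f,cv2.COLOR_BGR2HSV); m=cv2.inRange(h,(100,120,60),(125,255,255)); return m
T=lambda u,v:(u/3+180,v/3+90); C=lambda u,v:(u/2.4+220,v/2.4+120)
obs=[("top",T(123,213),(337,0,130)),("scene",C(337,405),(337,0,130)),
("top",T(467,247),(58,-15,145)),("top",T(459,291),(58,15,145)),
("top",T(224,207),(255,-15,145)),("top",T(218,250),(255,15,145)),
("scene",C(153,147),(58,-15,145)),("scene",C(187,135),(58,15,145)),("scene",C(216,259),(180,-21,130)),
("top",T(521,315),(0,0,20)),("scene",C(147,184),(0,0,20))]
def W(p,P): 
    c,s=np.cos(p[2]),np.sin(p[2]); P=np.array(P,float); return [p[0]+c*P[0]-s*P[1],p[1]+s*P[0]+c*P[1],P[2]]
def res(p): return np.concatenate([proj(S[n],W(p,P))[0]-uv for n,uv,P in obs])
f=least_squares(res,[590,-175,1.32],loss="soft_l1")
print(f.x, np.degrees(f.x[2])); print(f.fun.reshape(-1,2).round(1).tolist())
for n,P in(("grip",(180,0,130)),("btn",(180,-21,130)),("lens",(337,0,130))): print(n,np.round(W(f.x,P),1))
E
python3 fit.py; python3 -c "
from h import *
s=snapshot('wrist');print({k:v for k,v in s.items() if k not in('frame','T_tool_cam')})"
```

```text
[ 582.63773409 -181.3010449     1.31933955] 75.59258800687832
[[-0.3, 0.3], [-0.5, -2.8], [-1.9, 0.6], [-1.3, -2.2], [-0.8, 0.4], [-1.3, -2.3], [0.3, -1.3], [-1.5, -1.8], [-0.6, -0.2], [-0.7, -0.6], [0.1, -5.5]]
grip [627.4  -7.  130. ]
btn [647.8 -12.2 130. ]
lens [666.5 145.1 130. ]
{'fx': 309.70691628693146, 'fy': 309.70691628693146, 'cx': 329.53314062965796, 'cy': 199.56426471044102}
```

Emit:
{"op": "arm_command", "data": {
  "moves": [
    [[2.5, -3, 1.5, 0, 0, -4], [5, -6.5, 3, 0, 0, -8], [8, -10, 5, 0, 0, -12], [11, -13.5, 7, 0, 0, -16], [14, -17, 9, 0, 0, -21], [17, -20.5, 11, 0, 0, -26], [20, -24, 11, 0, 0, -31], [22.5, -27.5, 11, 0, 0, -36], [25, -31, 11, 0, 0, -41], [27.5, -34.5, 11, 0, 0, -46]]
  ]
}}

```text
time: 1.45
eef_pos: [482.0, 269.8, 302.7]
tcp_rot: [-1.681, -2.654, -0.002]
force: [0.0, 0.3, -0.4]
gripper_width: 85.1
```

Emit:
{"op": "arm_command", "data": {
  "moves": [
    [[3, -3.7, 0, 0, 0, -4], [6, -7.4, 0, 0, 0, -8], [9, -11.1, 0, 0, 0, -12], [12, -14.8, 0, 0, 0, -16], [15, -18.5, 0, 0, 0, -20], [18, -22.2, 0, 0, 0, -25], [21, -26, 0, 0, 0, -30], [24, -30, 0, 0, 0, -35], [26.5, -33.5, -2, 0, 0, -40], [27.5, -37, -5, 0, 0, -40]]
  ]
}}

```text
time: 2.45
eef_pos: [759.8, -100.0, 253.6]
tcp_rot: [2.48, 1.921, 0.006]
force: [0.6, 0.1, -1.0]
gripper_width: 85.1
```

Emit:
{"op": "arm_command", "data": {
  "moves": [
    [[0, -0.5, -3, 0, 0, 0], [0, -0.5, -5, 0, 0, 0], [0, -0.5, -5, 0, 0, 0], [0, -0.5, -5, 0, 0, 0]]
  ]
}}

```text
time: 2.85
eef_pos: [756.3, -102.6, 202.2]
tcp_rot: [-2.482, -1.924, 0.0]
force: [-0.6, -0.5, 1.5]
gripper_width: 85.2
```

```bash
python3 - <<'E'
from h import *
o=observe(); s=snapshot("wrist"); np.savez("w1.npz",pos=o["eef_pos"],rot=o["tcp_rot"],T=s["T_tool_cam"])
print(o["time"],o["eef_pos"],o["tcp_rot"],o["qpos"].round(2),o["force"])
cv2.imwrite("pics/w1.png",s["frame"])
E
```

```text
2.85 [ 756.31566803 -102.64572455  202.22060466] [-2.48227898e+00 -1.92444059e+00  7.39052577e-05] [-0.31  0.67  0.64  1.28 -0.39  1.31  0.07] [-0.6240069  -0.54809798  1.47198561]
```

View pics/w1.png

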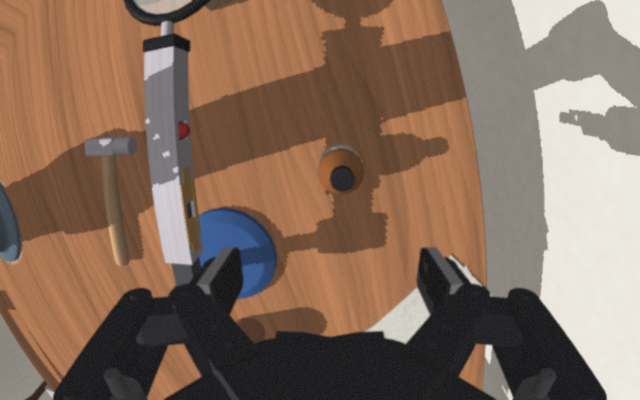

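The wrist view shows the red button at about (184,130) and the dark second hole between brass strips at about (191,210). The tube's near end is at about y=262 and the cap at about y=43. I'll zoom in to measure.

```bash
python3 -c "
import cv2
f=cv2.imread('pics/w1.png')[0:280,110:230]
cv2.imwrite('pics/w1c.png',cv2.resize(cv2.rotate(f,cv2.ROTATE_90_COUNTERCLOCKWISE),None,fx=2.85,fy=2.85,interpolation=cv2.INTER_CUBIC))"
```

```text
(no output)
```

View pics/w1c.png

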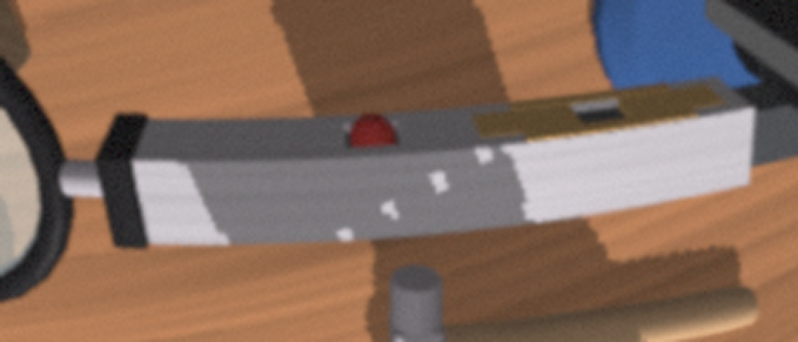

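The crop shows tube corners at (753,108), (750,185), (135,160), (147,244), (148,118) and (752,82). The button tip is at about (372,125) and the second hole spans X 573-623, centred at (600,111).

```bash
cat > fitw.py <<'E'
from h import *
from scipy.optimize import least_squares
d=np.load("w1.npz"); f,cx,cy=309.707,329.533,199.564
Tw=np.eye(4);Tw[:3,:3]=R.from_rotvec(d["rot"]).as_matrix();Tw[:3,3]=d["pos"]; M=np.linalg.inv(Tw@d["T"])
def fp(P):
    c=M[:3,:3]@P+M[:3,3]; rr=np.hypot(c[0],c[1]); t=np.arctan2(rr,c[2]); return np.array([cx+f*t*c[0]/rr,cy+f*t*c[1]/rr])
C=lambda X,Y:np.array([229-Y/2.85,X/2.85])
def W(p,P):
    c,s=np.cos(p[2]),np.sin(p[2]); return np.array([p[0]+c*P[0]-s*P[1],p[1]+s*P[0]+c*P[1],P[2]])
obs=[(C(753,108),(58,-15,145)),(C(750,185),(58,15,145)),(C(135,160),(255,-15,145)),(C(147,244),(255,15,145)),(C(148,118),(255,-15,115)),(C(752,82),(58,-15,115)),(C(373,125),(180,-21,130))]
def res(p): return np.concatenate([*[fp(W(p,P))-uv for uv,P in obs],fp(W(p,(p[3],-15,130)))-C(600,111)])
s=least_squares(res,[582,-181,1.32,115],loss="soft_l1"); p=s.x
print(p,np.degrees(p[2])); print(s.fun.reshape(-1,2).round(1).tolist()); print("grip",W(p,(180,0,130)))
E
python3 fitw.py
```

```text
[ 584.73663013 -183.43825412    1.31946062  107.65794744] 75.59952476206969
[[-0.6, 1.6], [-0.2, 0.6], [-0.4, -1.4], [0.1, 0.1], [-0.2, -0.3], [1.7, -11.5], [2.3, 0.9], [-1.1, 0.1]]
grip [629.50225591  -9.09365641 130.        ]
```

Emit:
{"op": "arm_command", "data": {
  "moves": [
    [[-3.2, 2.4, 0, 0, 0, 0], [-6.4, 4.8, 0, 0, 0, 0], [-9.6, 7.2, 0, 0, 0, 0], [-12.8, 9.5, 0, 0, 0, 0], [-12.8, 9.5, 0, 0, 0, 0], [-12.8, 9.5, -2.5, 0, 0, 0], [-12.8, 9.5, -5, 0, 0, 0], [-12.8, 9.5, -7, 0, 0, 0], [-12.8, 9.5, -9.2, 0, 0, 0], [-12.8, 9.5, -9.2, 0, 0, 0]]
  ]
}}

```text
time: 3.9
eef_pos: [627.4, -8.4, 109.1]
tcp_rot: [-2.482, -1.923, 0.004]
force: [-1.0, 0.1, -0.1]
gripper_width: 85.7
```

```bash
python3 - <<'E'
from h import *
o=observe(); s=snapshot("wrist"); t=snapshot("scene")["frame"]
print(o["time"],o["eef_pos"],o["tcp_rot"],o["force"])
a=s["frame"]; b=cv2.resize(t[170:310,240:400],None,fx=2.5,fy=2.5,interpolation=cv2.INTER_CUBIC)
im=np.zeros((580,800,3),np.uint8); im[:400,:400]=a[:,120:520]; im[:350,400:]=b
cv2.imwrite("pics/c2.png",im)
E
```

```text
3.9 [627.38920552  -8.36433403 109.10142305] [-2.482325   -1.92329725  0.0035112 ] [-1.01473488  0.07398104 -0.10674315]
```

View pics/c2.png

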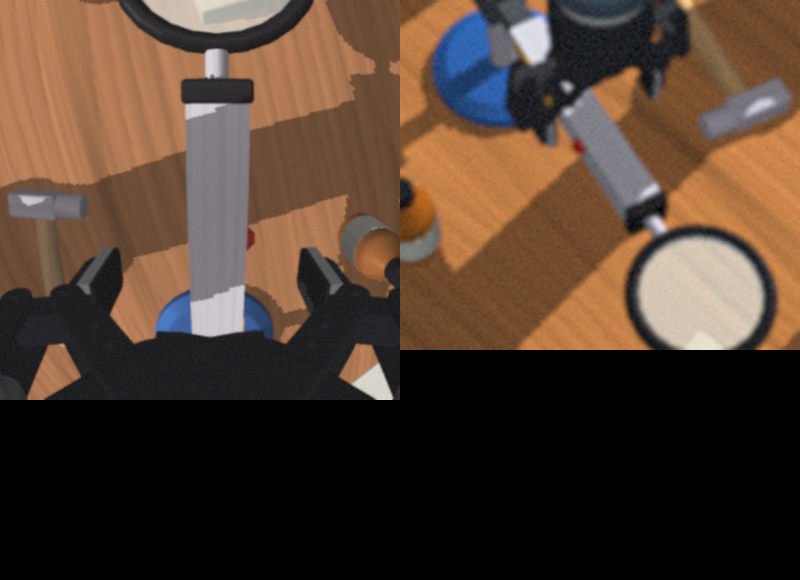

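The wrist view has the button at (250,238) in the crop, slightly ahead of the open pads at rows 250-290. The tube's edges run from (186,104)/(250,103) at the cap to (192,330)/(243,330), a little right of the gripper's centre line. I'll solve for the offset in the tool frame.

```bash
python3 - <<'E'
from h import *
from scipy.optimize import least_squares
f,cx,cy=309.707,329.533,199.564
T=np.array(snapshot("wrist")["T_tool_cam"]); M0=np.linalg.inv(T)
o=observe(); Rt=R.from_rotvec(o["tcp_rot"]).as_matrix(); pos=o["eef_pos"]
def fpt(q):
    c=M0[:3,:3]@q+M0[:3,3]; rr=np.hypot(c[0],c[1]); t=np.arctan2(rr,c[2]); return np.array([cx+f*t*c[0]/rr,cy+f*t*c[1]/rr])
def fp(P): return fpt(Rt.T@(P-pos))
def W(p,P):
    c,s=np.cos(p[2]),np.sin(p[2]); return np.array([p[0]+c*P[0]-s*P[1],p[1]+s*P[0]+c*P[1],P[2]])
obs=[((306,104),(75,15,145)),((370,103),(75,-15,145)),((373,237),(0,-21,130))]
def res(p):
    a=[fp(W(p,P))-uv for uv,P in obs]
    l=[fp(W(p,(p[3],15,145)))-(312,330),fp(W(p,(p[4],-15,145)))-(363,330)]
    return np.concatenate(a+l)
s=least_squares(res,[628,-8,1.32,-50,-50],loss="soft_l1"); p=s.x; print(p,np.degrees(p[2])); print(s.fun.reshape(-1,2).round(1).tolist())
e=np.array([np.cos(p[2]),np.sin(p[2])]); d=p[:2]-pos[:2]; print("tcp->grip along,across(y)",d@e, d@[-e[1],e[0]], pos, Rt[:,0])
print("pad open pixels", fpt(np.array([0,-42,-32])),fpt(np.array([0,42,-32])),fpt(np.array([0,42,-13])), "pads shut at 15",fpt(np.array([0,15,-19])))
E
```

```text
[633.74633856  -9.86252238   1.32575048 -55.35408695 -55.92044027] 75.95990726272969
[[0.3, -0.7], [-0.7, 0.2], [0.5, 0.6], [0.9, -0.0], [-1.1, -0.0]]
tcp->grip along,across(y) -0.11633006818295404 -3.5988666060915904 [630.28320553  -8.87657961 112.56823984] [0.25024674 0.96818154 0.00104149]
pad open pixels [253.35548384 247.71473185] [408.34626925 247.79452802] [400.97202792 234.57585346] pads shut at 15 [357.10671694 239.07798829]
```

Emit:
{"op": "arm_command", "data": {
  "moves": [
    [[0.28, -0.07, 0, 0, 0, 0], [0.28, -0.07, 0, 0, 0, 0], [0.28, -0.07, 0, 0, 0, 0], [0.28, -0.07, 0, 0, 0, 0], [0.28, -0.07, 0, 0, 0, 0]]
  ],
  "fingers": 4.4
}}

```text
time: 4.55
eef_pos: [631.0, -9.2, 110.4]
tcp_rot: [-2.484, -1.924, -0.0]
force: [-0.9, -0.2, -0.6]
gripper_width: 44.2
```

Emit:
{"op": "arm_command", "data": {
  "moves": [
    [[0, 0, 0, 0, 0, 0], [0, 0, 0, 0, 0, 0], [0, 0, 0, 0, 0, 0]]
  ],
  "fingers": 3.6
}}

```text
time: 4.85
eef_pos: [630.9, -9.3, 110.2]
tcp_rot: [-2.484, -1.923, 0.0]
force: [-0.9, 0.4, 0.4]
gripper_width: 36.2
```

```bash
python3 - <<'E'
from h import *
s=snapshot("wrist"); O=[observe() for _ in range(5)]
for o in O[:2]: print(o["time"],o["eef_pos"].round(1),o["force"].round(1),o["ft_torque"].round(2),o["gripper_width"])
cv2.imwrite("pics/c3.png",cv2.resize(s["frame"][60:340,220:440],None,fx=2,fy=2,interpolation=cv2.INTER_CUBIC))
E
```

```text
4.9 [630.9  -9.3 110.2] [ 0.1 -1.   0.1] [0.01 0.03 0.01] 35.77422113085339
4.9 [630.9  -9.3 110.2] [ 0.1 -1.   0.1] [0.01 0.03 0.01] 35.77422113085339
```

View pics/c3.png

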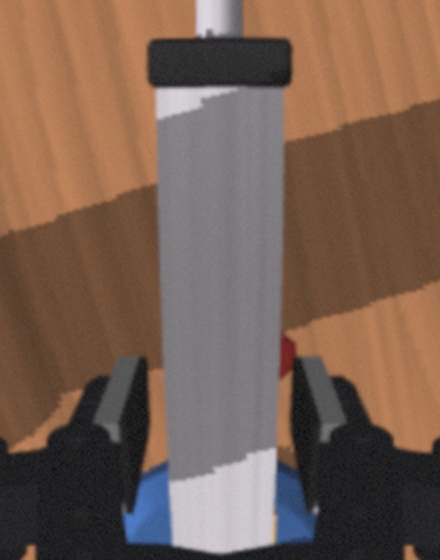

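The crop shows the button at (286,353) still standing out, ahead (lens side) of the right pad, whose front tip corner is at (300,358). So the pads sit too far towards the post, which disagrees with my fit. I'll check against the scene camera.

```bash
python3 - <<'E'
from h import *
o=observe(); s=snapshot("scene"); Rt=R.from_rotvec(o["tcp_rot"]).as_matrix()
P=lambda q:proj(s,Rt@np.array(q,float)+o["eef_pos"])[0].round(1)
x0,y0=260,170; k=4
im=cv2.resize(s["frame"][y0:y0+145,x0:x0+120],None,fx=k,fy=k,interpolation=cv2.INTER_CUBIC)
for q,c in(((11,18,-2),(0,255,0)),((-11,18,-2),(0,255,255)),((0,21,-20),(255,0,255))):
    u=((P(q)-(x0,y0))*k).astype(int); cv2.circle(im,tuple(map(int,u)),3,c,1); print(q,P(q),u)
cv2.imwrite("pics/s3.png",im)
E
```

```text
(11, 18, -2) [311.4 235.8] [205 263]
(-11, 18, -2) [306.2 227.7] [184 230]
(0, 21, -20) [307.4 227.9] [189 231]
```

View pics/s3.png

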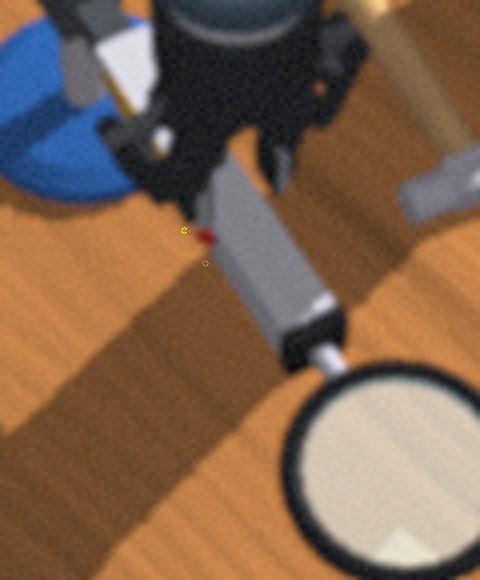

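The scene crop shows the finger tips at about (205,215) and (280,190), higher or farther back than the tool pose predicts (205,263). The button is at (206,236), uncovered. Closing a little at this pose is a harmless way to learn whether the pads straddle the tube or are above it.

Emit:
{"op": "arm_command", "data": {
  "moves": [
    [[0, 0, 0, 0, 0, 0], [0, 0, 0, 0, 0, 0], [0, 0, 0, 0, 0, 0]]
  ],
  "fingers": 2.6
}}

```text
time: 5.25
eef_pos: [631.0, -9.3, 110.3]
tcp_rot: [-2.484, -1.924, 0.0]
force: [-0.1, 0.7, 0.4]
gripper_width: 25.7
```

The fingers closed to 25.7 mm without touching anything, so the pads are above the tube. The wrist picture gives pad tips at tool z of about -42 mm, with their x width as stated, so the fingers end about 42 mm short of the reported TCP. I'll open, lower 41 mm and try again.

Emit:
{"op": "arm_command", "data": {
  "moves": [
    [[0, 0, 0, 0, 0, 0], [0, 0, 0, 0, 0, 0], [0, 0, 0, 0, 0, 0], [0, 0, 0, 0, 0, 0], [0, 0, 0, 0, 0, 0], [0, 0, 0, 0, 0, 0]]
  ],
  "fingers": 7.5
}}

```text
time: 5.85
eef_pos: [631.0, -9.2, 110.3]
tcp_rot: [-2.484, -1.924, 0.0]
force: [-1.1, 1.0, 0.6]
gripper_width: 74.7
```

Emit:
{"op": "arm_command", "data": {
  "moves": [
    [[0, 0, -1, 0, 0, 0], [0, 0, -2, 0, 0, 0], [0, 0, -3, 0, 0, 0], [0, 0, -4.1, 0, 0, 0], [0, 0, -4.1, 0, 0, 0], [0, 0, -4.1, 0, 0, 0]]
  ]
}}

```text
time: 6.45
eef_pos: [630.5, -9.4, 68.5]
tcp_rot: [-2.484, -1.923, 0.002]
force: [-0.6, -0.3, -0.2]
gripper_width: 74.8
```

Emit:
{"op": "arm_command", "data": {
  "moves": [
    [[0, 0, 0, 0, 0, 0], [0, 0, 0, 0, 0, 0], [0, 0, 0, 0, 0, 0], [0, 0, 0, 0, 0, 0], [0, 0, 0, 0, 0, 0]]
  ],
  "fingers": 4.2
}}

```text
time: 6.95
eef_pos: [631.5, -9.3, 69.7]
tcp_rot: [2.483, 1.923, 0.001]
force: [1.1, 0.4, -0.2]
gripper_width: 42.1
```

```bash
python3 - <<'E'
from h import *
o=observe(); s=snapshot("wrist"); t=snapshot("scene")["frame"]
print(o["time"],o["eef_pos"].round(1),o["force"].round(1),o["gripper_width"])
im=np.zeros((560,800,3),np.uint8); im[:,:440]=cv2.resize(s["frame"][60:340,220:440],None,fx=2,fy=2,interpolation=cv2.INTER_CUBIC)
im[:480,440:]=cv2.resize(t[170:290,260:350],None,fx=4,fy=4,interpolation=cv2.INTER_CUBIC)
cv2.imwrite("pics/c4.png",im)
E
```

```text
6.95 [631.5  -9.3  69.7] [ 1.1  0.4 -0.2] 42.09982106836731
```

View pics/c4.png

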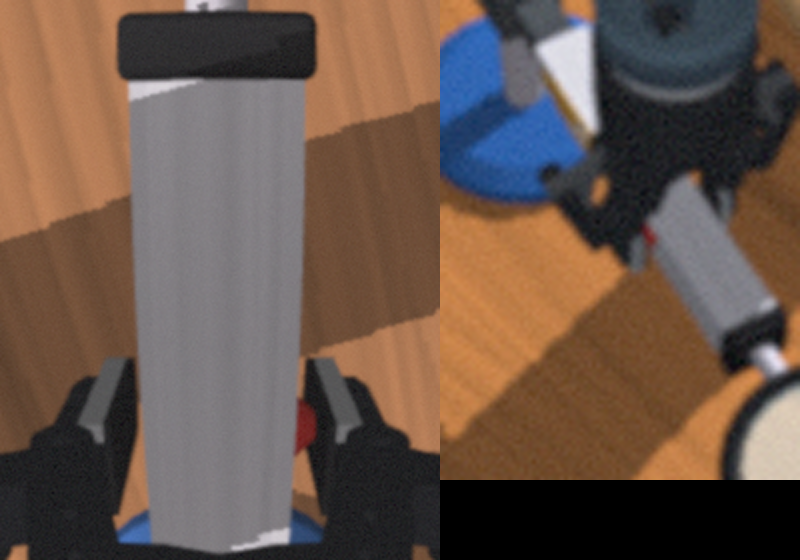

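The wrist crop now shows the pads on both sides of the tube (inner faces at columns 136 and 305, tube 140-300), with the button at (304,425) in front of the right pad. It is well centred, so I'll close on it.

Emit:
{"op": "arm_command", "data": {
  "moves": [
    [[0, 0, 0, 0, 0, 0], [0, 0, 0, 0, 0, 0], [0, 0, 0, 0, 0, 0], [0, 0, 0, 0, 0, 0]]
  ],
  "fingers": 2.8
}}

```text
time: 7.45
eef_pos: [631.5, -9.3, 70.0]
tcp_rot: [2.483, 1.924, 0.001]
force: [-0.5, -0.4, 5.3]
gripper_width: 29.6
```

Emit:
{"op": "arm_command", "data": {
  "moves": [
    [[0.05, 0.19, 0, 0, 0, 0], [0.1, 0.39, 0, 0, 0, 0], [0.15, 0.58, 0, 0, 0, 0], [0.2, 0.77, 0, 0, 0, 0], [0.25, 0.97, 0, 0, 0, 0], [0.3, 1.16, 0, 0, 0, 0]]
  ]
}}

```text
time: 8.05
eef_pos: [633.0, -2.9, 70.0]
tcp_rot: [2.483, 1.919, -0.007]
force: [-2.8, -5.5, 6.7]
gripper_width: 28.9
```

Emit:
{"op": "arm_command", "data": {
  "moves": [
    [[0, 0, 0, 0, 0, 0], [0, 0, 0, 0, 0, 0]]
  ]
}}

```text
time: 8.25
eef_pos: [633.8, 0.1, 69.9]
tcp_rot: [2.483, 1.922, -0.002]
force: [-1.0, -2.6, 6.7]
gripper_width: 29.5
```

Emit:
{"op": "arm_command", "data": {
  "moves": [
    [[0.05, 0.19, 0, 0, 0, 0], [0.1, 0.39, 0, 0, 0, 0], [0.15, 0.58, 0, 0, 0, 0], [0.2, 0.77, 0, 0, 0, 0], [0.2, 0.77, 0, 0, 0, 0]]
  ]
}}

```text
time: 8.75
eef_pos: [635.9, 8.6, 69.9]
tcp_rot: [2.483, 1.923, -0.002]
force: [-1.0, -1.8, 6.5]
gripper_width: 29.4
```

Emit:
{"op": "arm_command", "data": {
  "moves": [
    [[0.1, 0.39, 0, 0, 0, 0], [0.2, 0.78, 0, 0, 0, 0], [0.3, 1.16, 0, 0, 0, 0], [0.4, 1.55, 0, 0, 0, 0], [0.5, 1.94, 0, 0, 0, 0], [0.6, 2.32, 0, 0, 0, 0], [0.7, 2.71, 0, 0, 0, 0], [0.8, 3.1, 0, 0, 0, 0], [0.9, 3.49, 0, 0, 0, 0], [0.9, 3.49, 0, 0, 0, 0]]
  ]
}}

```text
time: 9.75
eef_pos: [644.9, 44.3, 70.0]
tcp_rot: [2.483, 1.924, -0.001]
force: [-2.5, -1.5, 5.6]
gripper_width: 29.4
```

```bash
python3 - <<'E'
from h import *
o=observe(); s=snapshot("wrist"); cv2.imwrite("pics/w5.png",s["frame"])
print(o["time"],o["eef_pos"].round(1),o["force"].round(1),o["gripper_width"])
a=cv2.imread("pics/c4.png")[:560,:440]; b=cv2.resize(s["frame"][60:340,220:440],None,fx=2,fy=2)
for n,i in(("before",a),("now",b)): 
    g=i[0:160,210:230].mean((1,2)); d=np.diff(g); print(n,"cap edges rows",np.argmin(d[:60]),np.argmax(d[40:140])+40)
E
```

```text
9.75 [644.9  44.3  70. ] [-2.5 -1.5  5.6] 29.366428795046552
before cap edges rows 10 78
now cap edges rows 11 77
```

Emit:
{"op": "arm_command", "data": {
  "moves": [
    [[0.02, 0.1, 0, 0, 0, 0], [0.05, 0.19, 0, 0, 0, 0], [0.07, 0.29, 0, 0, 0, 0], [0.1, 0.39, 0, 0, 0, 0], [0.12, 0.48, 0, 0, 0, 0], [0.15, 0.58, 0, 0, 0, 0], [0.17, 0.68, 0, 0, 0, 0], [0.2, 0.77, 0, 0, 0, 0], [0.22, 0.87, 0, 0, 0, 0], [0.25, 0.97, 0, 0, 0, 0]]
  ]
}}

```text
time: 10.8
eef_pos: [647.0, 52.7, 69.9]
tcp_rot: [2.483, 1.923, -0.003]
force: [-2.9, -2.6, 6.7]
gripper_width: 29.1
```

```bash
cat > chk.py <<'E'
from h import *
o=observe(); t=snapshot("scene")["frame"]
d=o["eef_pos"][:2]-[631.3,-9.3]; e=np.array([.249,.9685])
h=cv2.cvtColor(t[215:240,295:330],cv2.COLOR_BGR2HSV); m=((h[...,0]<4)|(h[...,0]>174))&(h[...,1]>140)
print("t",o["time"],"along %.1f"%(d@e),"F along %.1f"%(o["force"][:2]@e),o["force"].round(1),"red",m.sum(),np.argwhere(m).mean(0) if m.any() else "")
cv2.imwrite("pics/last.png",t)
E
python3 chk.py; python3 -c "
import cv2,numpy as np
for n in('scene0',):
    t=cv2.imread('pics/scene0.png');h=cv2.cvtColor(t[215:240,295:330],cv2.COLOR_BGR2HSV);m=((h[...,0]<4)|(h[...,0]>174))&(h[...,1]>140);print(m.sum())
t=cv2.imread('pics/last.png');cv2.imwrite('pics/s6.png',cv2.resize(t[150:290,230:390],None,fx=4,fy=4,interpolation=cv2.INTER_CUBIC))"
```

```text
t 10.8 along 64.0 F along -3.2 [-2.9 -2.6  6.7] red 0 
9
```

View pics/s6.png

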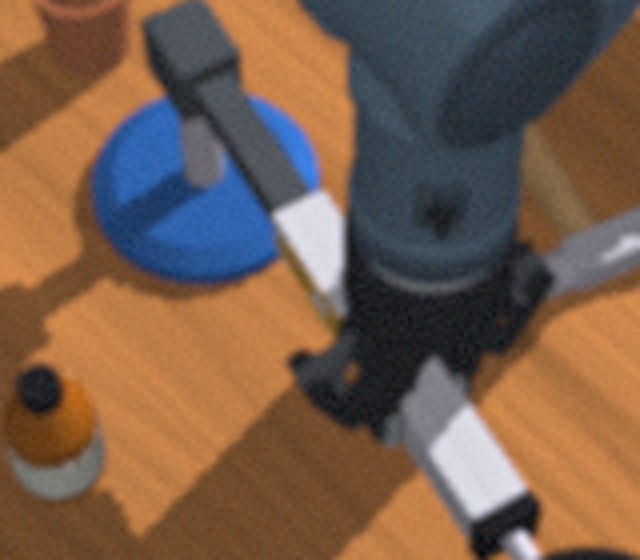

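The scene crop shows the tube moved out, with the button's place at about (324,312) visible and no red yet; bottle, cup and mallet are undisturbed. The red pixel count can serve as the snap-in detector.

Emit:
{"op": "arm_command", "data": {
  "moves": [
    [[0.02, 0.1, 0, 0, 0, 0], [0.05, 0.19, 0, 0, 0, 0], [0.07, 0.29, 0, 0, 0, 0], [0.07, 0.29, 0, 0, 0, 0]]
  ]
}}

```text
time: 11.25
eef_pos: [648.1, 57.0, 69.9]
tcp_rot: [2.484, 1.924, -0.001]
force: [-1.5, -0.5, 5.9]
gripper_width: 29.1
```

```bash
python3 chk.py
```

```text
t 11.25 along 68.4 F along -0.9 [-1.5 -0.5  5.9] red 0
```

Emit:
{"op": "arm_command", "data": {
  "moves": [
    [[0.02, 0.1, 0, 0, 0, 0], [0.02, 0.1, 0, 0, 0, 0]]
  ]
}}

```text
time: 11.5
eef_pos: [648.7, 59.2, 70.0]
tcp_rot: [-2.483, -1.924, -0.002]
force: [-0.1, 1.5, 5.2]
gripper_width: 29.4
```

```bash
python3 chk.py
```

```text
t 11.5 along 70.7 F along 1.5 [-0.1  1.5  5.2] red 0
```

Emit:
{"op": "arm_command", "data": {
  "moves": [
    [[0, 0, 0, 0, 0, 0]]
  ]
}}

```text
time: 11.65
eef_pos: [648.9, 60.1, 70.0]
tcp_rot: [-2.482, -1.924, -0.003]
force: [-0.9, 1.0, 6.3]
gripper_width: 29.3
```

```bash
python3 chk.py; python3 -c "
import cv2,numpy as np
t=cv2.imread('pics/last.png').astype(int); t0=cv2.imread('pics/scene0.png').astype(int)
for i in(t0,t):
    d=i[...,2]-i[...,1]; print((d)[222:234,304:318])"
```

```text
t 11.65 along 71.6 F along 0.7 [-0.9  1.   6.3] red 2 [13.5 16. ]
[[57 47 26  9 -3  1 -2 -1  0  4  0  2  0  4]
 [64 58 45 22  0 -2  2  1  0  1  1  1  2 -2]
 [61 56 50 34 17  2  6  6  4  3  3  1  1 -3]
 [58 61 57 45 27 23 30 24  7  1  1  1  0  0]
 [61 61 59 50 47 50 67 50 20  5  0 -1 -1  3]
 [66 61 59 57 61 67 86 77 41  9  3  0  3  2]
 [64 59 63 61 59 73 93 94 68 25  7  1  1  4]
 [65 64 64 60 61 69 92 97 86 45 10  4  0  2]
 [68 68 65 64 59 66 64 76 72 45 12  2  0  1]
 [65 64 66 62 66 61 58 59 48 26  6  3 -3 -1]
 [67 68 66 63 64 61 59 55 42 20  3 -2  1 -1]
 [68 65 67 67 66 68 61 62 52 28  6  1  0  1]]
[[62 56 43 31 25 21 15  7 -1  2  1  1  1  1]
 [68 58 52 32 29 24 22 15  7 -1  1 -1 -1 -1]
 [61 62 55 41 27 33 32 24  9  1  2 -1 -1  2]
 [66 59 58 50 40 37 43 34 18  4  0  0 -1 -2]
 [64 61 63 56 46 53 65 58 31 11  2  2 -3  1]
 [67 65 66 57 57 62 81 82 46 20  8  2  2  0]
 [72 65 63 60 62 64 85 97 66 36 14  5 -1  1]
 [68 72 66 68 64 63 74 92 75 49 21 16  3  1]
 [68 74 70 67 65 60 67 70 60 45 25 17  9  2]
 [69 68 68 68 68 65 63 55 48 39 28 24 16 10]
 [71 74 71 69 66 65 66 55 46 33 26 27 22  9]
 [70 72 72 74 71 71 67 61 51 38 28 26 23 13]]
```

The red pattern is back at its starting strength (peak 97 in both), so the button has popped out. I'll release and check again before backing off.

Emit:
{"op": "arm_command", "data": {
  "moves": [
    [[0, 0, 0, 0, 0, 0], [0, 0, 0, 0, 0, 0]]
  ]
}}

```text
time: 11.9
eef_pos: [649.0, 60.2, 70.0]
tcp_rot: [-2.482, -1.924, -0.003]
force: [-1.1, 2.1, 5.8]
gripper_width: 29.4
```

```bash
python3 chk.py; python3 -c "
import cv2,numpy as np
t=cv2.imread('pics/last.png').astype(int); t0=cv2.imread('pics/scene0.png').astype(int)
for i in(t0,t):
    d=i[...,2]-i[...,1]; print((d)[225:233,307:315])"
```

```text
t 11.9 along 71.8 F along 1.8 [-1.1  2.1  5.8] red 3 [13. 15.]
[[45 27 23 30 24  7  1  1]
 [50 47 50 67 50 20  5  0]
 [57 61 67 86 77 41  9  3]
 [61 59 73 93 94 68 25  7]
 [60 61 69 92 97 86 45 10]
 [64 59 66 64 76 72 45 12]
 [62 66 61 58 59 48 26  6]
 [63 64 61 59 55 42 20  3]]
[[ 50  37  43  46  37  21   7  -3]
 [ 54  50  57  71  55  31  14   4]
 [ 61  60  72  97  86  49  19   8]
 [ 63  63  78 100  93  64  37  16]
 [ 67  66  69  88  95  76  50  25]
 [ 65  66  66  75  78  73  46  29]
 [ 65  66  66  66  62  50  37  29]
 [ 70  72  66  64  54  42  34  30]]
```

Position is steady, and the arm is held slightly ahead of its command, which points to the near edge of the play. I'll nudge 1.5 mm outward to centre it, then check the force.

Emit:
{"op": "arm_command", "data": {
  "moves": [
    [[0.02, 0.07, 0, 0, 0, 0], [0.04, 0.15, 0, 0, 0, 0], [0.04, 0.15, 0, 0, 0, 0], [0.04, 0.15, 0, 0, 0, 0]]
  ]
}}

```text
time: 12.35
eef_pos: [649.0, 60.5, 70.0]
tcp_rot: [-2.483, -1.924, -0.001]
force: [-0.5, -0.1, 5.9]
gripper_width: 29.2
```

```bash
python3 chk.py
```

```text
t 12.35 along 72.0 F along -0.2 [-0.5 -0.1  5.9] red 3 [13.         15.33333333]
```

Emit:
{"op": "arm_command", "data": {
  "moves": [
    [[0, 0, 0, 0, 0, 0], [0, 0, 0, 0, 0, 0], [0, 0, 0, 0, 0, 0], [0, 0, 0, 0, 0, 0], [0, 0, 0, 0, 0, 0], [0, 0, 0, 0, 0, 0]]
  ],
  "fingers": 7.5
}}

```text
time: 13.0
eef_pos: [648.7, 60.0, 69.1]
tcp_rot: [-2.484, -1.923, 0.0]
force: [0.1, 0.5, -0.6]
gripper_width: 75.0
```

```bash
python3 chk.py
```

```text
t 13.0 along 71.4 F along 0.5 [ 0.1  0.5 -0.6] red 3 [13.         15.66666667]
```

Emit:
{"op": "arm_command", "data": {
  "moves": [
    [[0, 0, 1.5, 0, 0, 0], [0, 0, 3.5, 0, 0, 0], [0, 0, 6, 0, 0, 0], [0, 0, 9, 0, 0, 0], [0, 0, 12, 0, 0, 0], [1.5, -3, 13, 0, 0, 0], [4.5, -6, 13, 0, 0, 0], [7.5, -9.5, 13, 0, 0, 0], [10.5, -13, 13, 0, 0, 0], [10.7, -16, 13, 0, 0, 0]]
  ]
}}

```text
time: 14.05
eef_pos: [758.5, -101.8, 199.7]
tcp_rot: [2.481, 1.923, 0.001]
force: [0.5, -0.4, -0.2]
gripper_width: 75.3
```

Emit:
{"op": "arm_command", "data": {
  "moves": [
    [[0, -0.2, 0, 0, 0, 0], [0, -0.2, 0, 0, 0, 0], [0, -0.2, 0, 0, 0, 0]]
  ]
}}

```text
time: 14.35
eef_pos: [756.1, -99.8, 200.0]
tcp_rot: [-2.481, -1.925, -0.003]
force: [0.7, -0.1, 0.1]
gripper_width: 75.0
```

```bash
python3 chk.py; python3 - <<'E'
from h import *
o=observe(); s=snapshot("wrist"); t=snapshot("scene")["frame"]; tp=snapshot("top")["frame"]
np.savez("w1.npz",pos=o["eef_pos"],rot=o["tcp_rot"],T=s["T_tool_cam"]); print(o["eef_pos"])
f=s["frame"]; cv2.imwrite("pics/w7.png",f)
im=np.zeros((600,800,3),np.uint8)
c=cv2.resize(cv2.rotate(f[0:280,110:230],cv2.ROTATE_90_COUNTERCLOCKWISE),None,fx=2.85,fy=2.85,interpolation=cv2.INTER_CUBIC)
im[:c.shape[0],:c.shape[1]]=c
im[345:600,:400]=cv2.resize(t[130:360,200:430],(400,255)); im[345:600,400:]=cv2.resize(tp[80:280,170:450],(400,255))
cv2.imwrite("pics/c7.png",im)
E
```

```text
t 14.35 along -56.6 F along 0.1 [ 0.7 -0.1  0.1] red 3 [13.         15.33333333]
[756.12100309 -98.9341897  199.79115577]
```

View pics/c7.png

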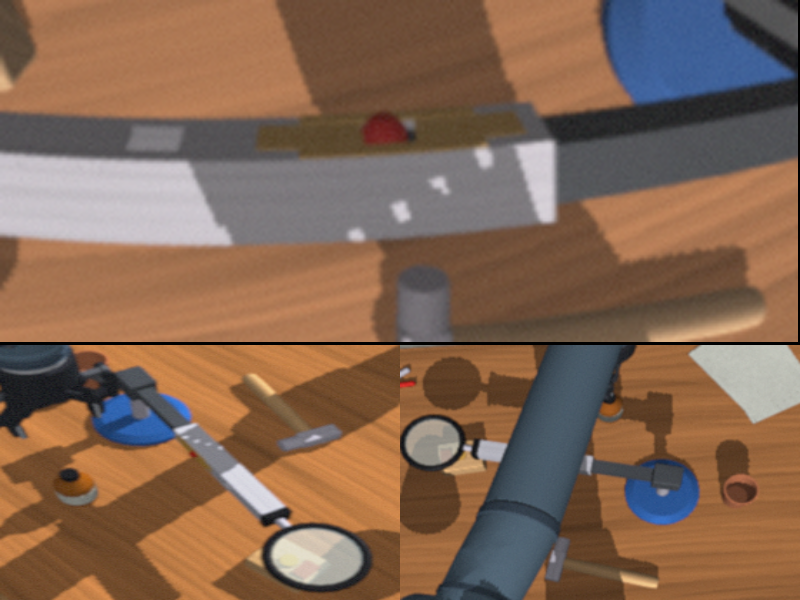

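The crop shows the red button in the second hole between the brass strips at (385,130). A gap shows on the post side, and the first hole is empty at (155,138). Bottle, mallet, cup and block are in place. I'll check numerically that the button is out as far as it was at the start.

```bash
python3 - <<'E'
from h import *
f,cx,cy=309.707,329.533,199.564
T=np.array(snapshot("wrist")["T_tool_cam"])
for n,pos,rot in(("w1",[756.32,-102.65,202.22],[-2.4823,-1.9244,0]),("w7",*[np.load("w1.npz")[k] for k in("pos","rot")])):
    im=cv2.imread(f"pics/{n}.png").astype(int)[115:155,165:205]
    d=im[...,2]-1.0*im[...,1]; m=(d>55)&(im[...,1]<75)&(im[...,0]<75); ys,xs=np.nonzero(m); w=d[m]
    print(n,"n",m.sum(),"centroid",xs.mean()+165,ys.mean()+115,"ext",xs.min()+165,xs.max()+165,ys.min()+115,ys.max()+115)
    Tw=np.eye(4);Tw[:3,:3]=R.from_rotvec(rot).as_matrix();Tw[:3,3]=pos;M=np.linalg.inv(Tw@T)
    for y in(-21,-19,-17):
        a=1.3195;P=np.array([584.7+np.cos(a)*180-np.sin(a)*y,-183.4+np.sin(a)*180+np.cos(a)*y,130]);c=M[:3,:3]@P+M[:3,3];rr=np.hypot(c[0],c[1]);t=np.arctan2(rr,c[2]);print(y,(cx+f*t*c[0]/rr).round(1),(cy+f*t*c[1]/rr).round(1))
    print(d[:,5:32][8:26].astype(int))
E
```

```text
w1 n 106 centroid 182.66981132075472 130.08490566037736 ext 179 187 124 137
-21 187.4 131.7
-19 185.4 131.9
-17 183.4 132.0
[[ 4  3  3  4  3  3  1  6 25 44 47 50 54 47 38 29 19  8  6 16 29 33 31 35
  31 31 27]
 [ 4  4  5  4  2  5  4 10 34 58 68 64 71 65 62 48 37 20 13 16 27 34 31 32
  31 28 28]
 [ 4  4  3  3  2  3  1 11 41 63 73 72 71 69 67 63 60 39 22 20 28 33 33 33
  31 30 28]
 [ 3  4  4  3  3  3  3 15 42 69 72 76 77 72 68 70 65 52 41 30 29 31 31 32
  31 30 29]
 [ 2  3  6  3  3  2  3 15 41 68 78 79 77 72 70 70 66 57 46 37 35 34 32 31
  32 31 30]
 [ 4  1  1  3  4  1  3 13 39 67 78 75 77 77 72 71 71 56 50 41 34 35 33 35
  32 32 31]
 [ 4  3  3  2  3  2  2  9 35 66 78 76 73 75 74 74 66 54 49 45 34 33 36 30
  30 33 31]
 [ 4  5  3  4  4  3  2 10 36 66 77 77 76 77 70 76 71 57 48 43 36 35 34 34
  33 32 30]
 [ 3  5  3  3  3  3  5 11 35 62 77 76 77 74 75 70 69 62 50 45 36 33 34 31
  31 32 29]
 [ 5  2  3  4  2  0  2  9 32 56 72 76 75 74 73 70 65 58 54 41 35 34 33 32
  33 30 31]
 [ 3  4  4  4  5  3  2  8 26 56 70 73 74 71 74 68 66 57 47 32 30 33 32 32
  31 32 30]
 [ 4  4  4  3  2  3  2  5 24 5
[... 1531 characters left out ...]
  33 33 31]
 [ 2  4  5  4  9 16 22 21 27 48 68 74 79 74 74 76 71 59 53 46 37 34 34 32
  33 31 34]
 [ 5  3  3  4  8 16 20 19 25 45 69 75 77 77 74 73 71 60 55 43 38 35 33 34
  30 32 32]
 [ 4  3  3  1  6 18 21 22 26 43 71 79 80 74 77 74 68 66 48 48 35 35 32 34
  34 33 31]
 [ 4  5  3  3  7 14 20 20 23 41 64 76 79 75 74 70 67 60 51 41 35 31 33 32
  32 33 29]
 [ 3  1  2  2  5 12 18 18 21 35 62 71 74 72 72 69 65 59 54 35 28 30 33 34
  32 31 32]
 [ 2  4  3  2  5 12 19 20 20 30 60 72 73 68 72 66 65 54 44 31 23 27 31 32
  33 30 31]
 [ 4  3  3  3  5 11 20 20 18 31 53 69 67 68 67 61 57 45 34 24 22 28 31 33
  31 33 32]
 [ 5  3  3  3  4  9 20 20 21 28 53 62 64 65 61 57 41 31 24 19 19 29 30 32
  33 32 34]]
```

```bash
python3 -c "
from station import workorder; print(workorder.job_done())"
```

```text
the job is handed in; nothing more can be done
None
```

The magnifier tube is out about 72 mm and locked in its second hole by the red button. The job was handed in at about 14.5 s of robot time, and no verdict is reported.

- **What I did:** I gripped the tube across its first hole, which pressed the button flush. I then slid the tube outward, in 1 mm steps towards the end. When the button showed in the second hole I stopped, nudged about 1.5 mm more, let go and backed off. Forces along the tube stayed at about 6 N or less at every reading, and the tube did not slip in the grip.
- **Last checks:**
  - The button's tip stands out as far as it did at the start, to within about 0.3 mm.
  - The first hole is empty.
  - The bottle, cup, mallet and block look unmoved.
  - Nothing touches the gripper.
- **What disagreed:**
  - The fingertips sit about 42 mm short of the reported TCP. My first close at the planned height passed above the tube without touching it, and I lowered the arm 41 mm before gripping.
  - The tube rests within its 1 mm play, not centred: a small gap shows on the post side of the button.

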